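# Lock the soil sample chest before the lab van leaves

## Robot

A 6-joint arm with a two-finger parallel gripper is mounted at the origin on the work surface. World frame = base frame: x ahead of the robot, y to its left, z up, the work surface at z = 0. Lengths are in m, angles in rad, forces in N, time in s.
With the tool pointing down it reaches from about 0.35 to 0.975 m from the base axis. Payload 17.4 kg.
Tool frame: the origin (TCP) lies between the finger pads; the fingertips stand tip_reach ahead of it and the grasp point (between the pads) lies 6 mm ahead of it (tip_reach is the distance from the TCP to the fingertips, in m); z points along the fingers, y is the line along which they close (so a half turn about z gives the same grasp; the last joint's range is limited). The gripper opens to 85 mm and grips with 20 to 120 N. Pads are 22 mm wide; open, the fingers measure 114 mm over their backs; the gripper's body (76 mm by 85 mm) begins 54 mm behind the grasp point. The pads swing forward as they close: fully open they stand 13 mm farther back than shut.
Start: joints at [-1.313, 0.116, 1.442, -0, 1.584, -0.038], TCP at [0.197, -0.646, 0.224] pointing down, gripper open.
Joint ranges: [-2.83, 2.83], [-0.83, 2.19], [0.07, 2.5], [-1.14, 4.28], [0.01, 3], [-2.97, 2.97]. Speed limits (rad/s): [1.89, 1.89, 2.22, 3.14, 3.14, 3.14].

## Interface

Orientations are given as a unit quaternion [w, x, y, z].
In Python, from workcell import get_obs, camera, camera_model, hand_in, cut_out, tip_reach gives the robot as it stands. The module is installed in compiled form; this text tells all that it offers.
- The arm moves only by the tool carry_out, never from a script. Its arguments are lists of equal length, an entry for each row: "rotation": the turn, a rotation vector about the tool's x, y, z in rad, a list of three; "offset": the shift along the tool's x, y, z in cm, a list of three; "claw": the closure, from -1 (fully open) to 1 (shut). A call has 1 to 20 rows; each row is the pose to reach, as a shift and turn from the pose commanded when the call began, along the tool's axes at that moment; what a row does not reach only later rows make up. A row lasts 1/12 s, in which the tool goes at most 41.7 mm and 7.16 degrees, less where a joint would pass 70% of its speed; a pose out of reach is approached as far as the arm can. A call with a gripper value outside its range is refused whole. The fingers move at their own pace and stop on an object; "newtons" is the grip in N (left out, the last holds). Time passes only in rows, so rows that repeat a pose let the fingers close. It gives the time, the measured TCP pose, the force, the opening and the grip force at its end, in the units of the state.
- get_obs(): the state, without advancing time (a new reading comes with each control period).
- camera(name): name is "scene" or "top" or "wrist"; returns (picture, depth): 480x640x3 uint8, red, green, blue; 480x640 float32, m along the optical axis (not along the pixel's ray), 0 where there is no reading.
- camera_model(name): a dict with "mtx" (3x3 intrinsics, pixels), "origin" and "orientation" of the camera in the world. Camera axes: x right, y down, z forward; pixel columns grow to the right and rows downward; lengths in m; the calibration is good to about 2 mm. A picture is of the moment at which its call begins: read the wrist's pose just before it. camera_model takes no time and is no camera call; for the wrist camera it gives the pose at the moment of the call.
- hand_in(): hands the job in; it is judged then, once.
Trained networks look in the newest picture that a camera, given by its name, has taken for a name from the list of things; names that differ only in an ending like _2 or _b are one class to them, and where a whole thing is asked for, a point or a joint stands for the part that bears it (a point fixed in the world has none). Each returns a list of dicts, best first, with "confidence" (0 to 1); they miss things now and then, are a little off and sometimes report something else, mostly with a low value. They report only what shows in the picture. A call takes as long as a camera call.
- cut_out(thing, camera): "pixels" (480x640 bool, what is visible of it) and "bbox" ([left, top, width, height] in pixels, round what is visible of it).
The state is a dict: "time": time; "joints": joint angles; "qd": joint speeds; "tau": joint torques, N m; "eef_pos": TCP position; "tool_rot": TCP orientation; "wrist_force": force on the tool from outside, world axes, zero at the start; "torque": the same for the moment, N m; "finger_gap": opening from 0.0 (shut) to 1.0 (fully open); "grip_force": force on a finger pad.
Only numpy, scipy, OpenCV 4.12 (cv2) and the standard library are available. Lean on these libraries where they do the work, as an engineer would, in place of code of your own. Each camera call takes 0.05 s, during which the arm holds its last target. There are 200 camera calls.

## Task

The lab van is about to drive off. Lock the big aluminium sample chest: push the shackles of both its padlocks down until each clicks and stays down. Leave the open padlock on the small aluminium box unlocked, do not push it.

Things in the scene. Friction and masses are not known exactly. Their poses are not given: they have to be found in the camera images.
- chest: The big closed aluminium case, 180 mm (x) by 300 mm (y) by 130 mm high, black corners, fastened to the counter, with two padlocks on its front (-x side, toward the robot). Origin: centre of its underside; x points to its back, y to its left lock, z up. A low handle (14 mm) and a loose jar (55 mm tall, at the back) are on its lid.
- left_lock_top (a point): Centre of the top of the black thumb pad (40 mm along the case's front, 18 mm wide, 13 mm high) on the steel shackle of the chest's left padlock; moves with it. Starts 109 mm in front (-x) of the chest's origin, 95 mm to +y, 166 mm up. Upright brass lock body 50 by 24 mm in a fixed bracket, its top 48 mm below the pad's top. The shackle slides straight down, 16 mm to its stop.
- right_lock_top (a point): Same point of the chest's identical right padlock, 95 mm to -y. All shackles start up, short leg 7 mm clear of the body. A light spring lifts them; between 4 and 8 mm down a hidden pawl resists with up to 15 N, then gives way and clicks into its catch about 13.5 mm down. Let go before that it springs right up; after it, it stays about 12 mm down.
- kit_lock_top (a point): Same point of the identical padlock on the front of the small aluminium box (140 by 180 by 100 mm, one lock only), which stands beside the chest, on either side of it; 136 mm above the counter. This one stays open.

How it is judged:
At the end, for the whole second after the job is handed in: Both shackles of the big chest are latched: let go, each stays at least 9 mm below where it started (thumb pad less than 157 mm above the chest's underside). The small box's shackle is still up, within 6 mm of its start (z of each of left_lock_top, right_lock_top in the frame of chest below 0.157 m and distance of kit_lock_top from where it was at the start of the episode below 0.006 m); the robot touches nothing.
It fails at once if the small box's shackle is pushed (moves more than 6 mm) (distance of kit_lock_top from where it was at the start of the episode above 0.006 m).
It also fails if it takes over 40 s, if anything falls off the work surface, if the arm or the gripper's body presses on something with over 40 N, if the wrist force passes 120 N, or if a joint passes its speed limit or range.

## Working session

There is one attempt and no reset: what is moved stays moved. The work goes in short steps, Python scripts to look and compute and a tool call to move; the robot and the scene stay as the last step left them, time stands still between calls to the robot, and variables do not carry over. Pictures are saved under pics/ and viewed, at most 10 in all, crops included, and the job is handed in when it is done.

Besides the shell and the picture viewer there is one more tool, called after "Request:" as name(argument=value, ...) on one line, values as JSON. carry_out: Moves the arm, as the interface text tells. Its arguments: {"type":"object","properties":{"rotation":{"type":"array"},"offset":{"type":"array"},"claw":{"type":"array"},"newtons":{"type":"number"}},"required":["rotation","offset","claw"]}

```bash
mkdir -p pics
cat > h.py <<'E'
import numpy as np,cv2
from scipy.spatial.transform import Rotation as R
from workcell import *
def Rm(m):
    o=np.array(m["orientation"]); 
    return o if o.shape==(3,3) else R.from_quat(o[[1,2,3,0]]).as_matrix()
def cloud(n,d,m):
    K=np.array(m["mtx"]); v,u=np.mgrid[:480,:640]
    p=np.stack([(u-K[0,2])/K[0,0]*d,(v-K[1,2])/K[1,1]*d,d],-1)
    return p@Rm(m).T+np.array(m["origin"])
E
python3 - <<'E'
from h import *
o=get_obs();print(o,tip_reach if not callable(tip_reach) else tip_reach())
for n in("scene","top"):
    p,d=camera(n);m=camera_model(n);print(n,m)
    cv2.imwrite(f"pics/{n}0.png",p[:,:,::-1]);P=cloud(n,d,m)
    for t in("chest","left_lock_top","right_lock_top","kit_lock_top"):
        for r in cut_out(t,n):
            k=r["pixels"]&(d>0);q=P[k]
            if len(q):print(t,round(r["confidence"],2),r["bbox"],k.sum(),np.median(q,0).round(3),np.percentile(q,3,0).round(3),np.percentile(q,97,0).round(3))
E
```

```text
{'time': 0.0, 'joints': array([-1.31278471e+00,  1.16482753e-01,  1.44227420e+00, -1.36859846e-05,
        1.58400350e+00, -3.77803082e-02]), 'qd': array([ 0.00165455,  0.00101201, -0.00095045,  0.00034392, -0.00046497,
        0.00025408]), 'tau': array([-3.77339529e-03, -7.31981921e+01, -6.32502365e+01, -2.33650489e-04,
        6.11851428e-03,  7.03759542e-05]), 'eef_pos': array([ 0.19670896, -0.64548826,  0.22305881]), 'tool_rot': array([-5.79613305e-04,  9.89083157e-01,  1.47357280e-01, -7.09678637e-05]), 'wrist_force': array([-0.2409342 , -0.66685599,  0.51115438]), 'torque': array([ 0.00192973,  0.00022841, -0.05102798]), 'grip_force': 0.0, 'finger_gap': 1.000253917054851} 0.025
scene {'mtx': array([[511.32985383,   0.        , 328.08144385],
       [  0.        , 511.32985383, 241.1295667 ],
       [  0.        ,   0.        ,   1.        ]]), 'origin': array([0.82008936, 0.43705631, 0.84963414]), 'orientation': array([-0.08045938,  0.23388775,  0.92157649, -0.29919823])}
chest 0.73 [185.8, 118.9, 173.4, 182.9] 16811 [ 0.605 -0.142  0.129] [ 0.489 -0.317  0.016] [ 0.703 -0.026
[... 662 characters left out ...]
([ 0.4741401 , -0.02744596,  1.22657938]), 'orientation': array([-0.01735812,  0.71502926, -0.69838594,  0.02624734])}
chest 0.78 [313.5, 150.9, 176.6, 128.8] 17262 [ 0.592 -0.19   0.13 ] [ 0.496 -0.325  0.116] [ 0.694 -0.042  0.145]
left_lock_top 0.68 [345.6, 267.1, 25.7, 11.5] 262 [ 0.482 -0.105  0.166] [ 0.473 -0.124  0.118] [ 0.493 -0.086  0.17 ]
right_lock_top 0.79 [450.1, 253.2, 29.8, 15.0] 257 [ 0.509 -0.292  0.166] [ 0.501 -0.313  0.133] [ 0.52  -0.274  0.17 ]
right_lock_top 0.31 [345.9, 267.3, 25.4, 8.1] 227 [ 0.482 -0.105  0.166] [ 0.475 -0.122  0.16 ] [ 0.491 -0.086  0.17 ]
kit_lock_top 0.53 [185.8, 231.8, 23.9, 11.5] 238 [0.536 0.183 0.136] [0.527 0.165 0.101] [0.547 0.203 0.14 ]
```

View pics/scene0.png

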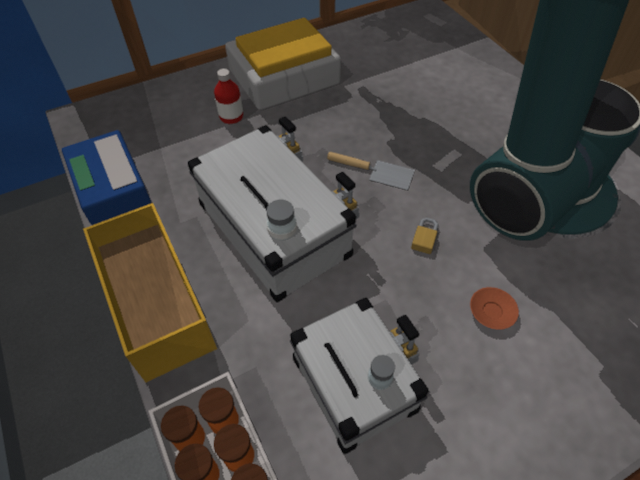

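View pics/top0.png

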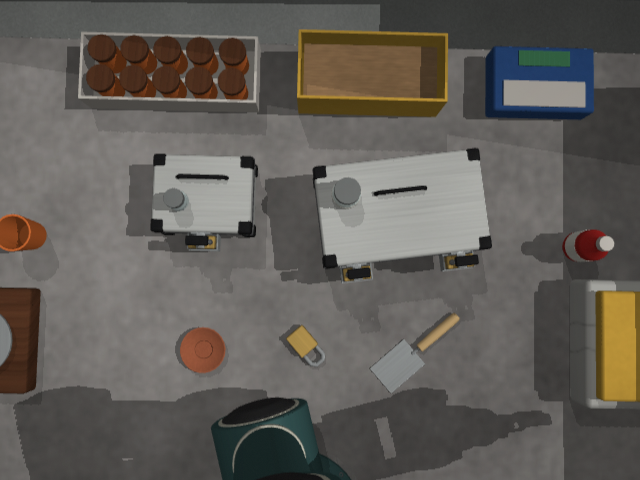

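The scene view shows the chest centre-left, with pads at about (343,183) and (287,130). The small box is at the bottom, with its pad at (408,328). The top view agrees: chest pads at (358,272) and (462,260), kit pad at (200,240). The networks' positions fit: the two chest pads are 189 mm apart and the chest yaw is about 0.143 rad. I'll go to the right pad first, with the fingers shut and raised.

Request:
carry_out(rotation=[[0,0,0],[0,0,0],[0,0,0.153],[0,0,0.153],[0,0,0.153],[0,0,0.153],[0,0,0.153],[0,0,0.153],[0,0,0.153],[0,0,0.153],[0,0,0.153],[0,0,0.153],[0,0,0.153],[0,0,0.153],[0,0,0.153],[0,0,0.153],[0,0,0.153],[0,0,0.153],[0,0,0.153],[0,0,0.153]], offset=[[0,0,-4],[0,0,-6],[40.2,-24.9,-6],[40.2,-24.9,-6],[40.2,-24.9,-6],[40.2,-24.9,-6],[40.2,-24.9,-6],[40.2,-24.9,-6],[40.2,-24.9,-6],[40.2,-24.9,-6],[40.2,-24.9,-6],[40.2,-24.9,-6],[40.2,-24.9,-6],[40.2,-24.9,-6],[40.2,-24.9,-6],[40.2,-24.9,-6],[40.2,-24.9,-6],[40.2,-24.9,-6],[40.2,-24.9,-6],[40.2,-24.9,-6]], claw=[1,1,1,1,1,1,1,1,1,1,1,1,1,1,1,1,1,1,1,1], newtons=40)

```text
time: 2.17
eef_pos: [0.5082, -0.2911, 0.2839]
tool_rot: [0.0, 0.997, 0.071, 0.0]
wrist_force: [-0.6, 0.4, 0.9]
finger_gap: 0.001
grip_force: 0.0
```

Run:
```python
from h import *
o=get_obs();print(o["eef_pos"],o["tool_rot"],tip_reach if not callable(tip_reach) else tip_reach())
n="wrist";m=camera_model(n);p,d=camera(n)
cv2.imwrite("pics/w1.png",p[:,:,::-1]);P=cloud(n,d,m)
for r in cut_out("right_lock_top",n):
    k=r["pixels"]&(d>0)&(P[...,2]>.158);q=P[k]
    if len(q):print(round(r["confidence"],2),r["bbox"],k.sum(),q.mean(0).round(4),cv2.minAreaRect(q[:,:2].astype(np.float32)*1000),np.median(q[:,2]))
```

```text
[ 0.50818504 -0.29109106  0.28387727] [5.45602883e-05 9.97499809e-01 7.06691357e-02 3.23385983e-05] 0.025
0.89 [295.6, 212.3, 55.3, 30.7] 1470 [ 0.5095 -0.2947  0.165 ] ((508.7591247558594, -294.84918212890625), (17.366134643554688, 40.00593948364258), 8.216938972473145) 0.16529554095966587
```

View pics/w1.png

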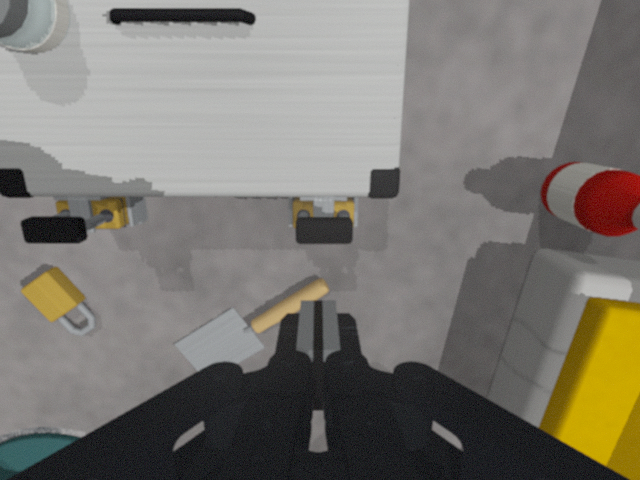

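The wrist view shows the right pad at (324,230), with the left pad at (55,229). The fused pad centre is (0.509, -0.295, 0.166), so I'll shift 4 mm sideways and come down to just above it.

Request:
carry_out(rotation=[[0,0,0],[0,0,0],[0,0,0],[0,0,0],[0,0,0]], offset=[[0.0,0.4,2],[0.0,0.4,5],[0.0,0.4,7.5],[0.0,0.4,7.5],[0.0,0.4,7.5]], claw=[1,1,1,1,1])

```text
time: 2.68
eef_pos: [0.5088, -0.2943, 0.2085]
tool_rot: [-0.001, 0.997, 0.071, -0.001]
wrist_force: [0.6, -0.3, 1.3]
finger_gap: 0.001
grip_force: 0.0
```

Request:
carry_out(rotation=[[0,0,0],[0,0,0],[0,0,0],[0,0,0],[0,0,0]], offset=[[0,0,0.4],[0,0,0.8],[0,0,1.2],[0,0,1.6],[0,0,1.9]], claw=[1,1,1,1,1])

```text
time: 3.1
eef_pos: [0.5093, -0.2943, 0.1897]
tool_rot: [0.0, 0.997, 0.071, 0.0]
wrist_force: [0.1, 0.1, -0.5]
finger_gap: 0.0
grip_force: 0.0
```

Request:
carry_out(rotation=[[0,0,0],[0,0,0],[0,0,0],[0,0,0],[0,0,0]], offset=[[0,0,0.3],[0,0,0.6],[0,0,0.9],[0,0,1.1],[0,0,1.1]], claw=[1,1,1,1,1])

```text
time: 3.52
eef_pos: [0.5092, -0.2942, 0.1783]
tool_rot: [-0.0, 0.997, 0.071, -0.0]
wrist_force: [0.1, -0.6, 0.3]
finger_gap: 0.002
grip_force: 0.0
```

Request:
carry_out(rotation=[[0,0,0],[0,0,0]], offset=[[0,0,0.2],[0,0,0.2]], claw=[1,1])

```text
time: 3.68
eef_pos: [0.5093, -0.2943, 0.1766]
tool_rot: [-0.0, 0.997, 0.071, -0.0]
wrist_force: [-0.0, 0.6, -0.5]
finger_gap: -0.003
grip_force: 0.0
```

No force shows yet, so I'll look before going deeper.

```bash
cat > look.py <<'E'
from h import *
import sys
for n in("scene","top"):
    p,d=camera(n);P=cloud(n,d,camera_model(n))
    for t in("left_lock_top","right_lock_top"):
        for r in cut_out(t,n):
            q=P[r["pixels"]&(d>0)]
            if len(q)and r["confidence"]>.3:print(n,t,round(r["confidence"],2),r["bbox"],np.median(q,0).round(4))
    if n=="scene":cv2.imwrite(sys.argv[1],cv2.resize(p[60:240,230:470,::-1],None,fx=3,fy=3))
print(get_obs()["wrist_force"])
E
python3 look.py pics/s2.png
```

```text
scene left_lock_top 0.6 [335.9, 170.1, 17.0, 28.6] [ 0.4828 -0.1001  0.1639]
scene right_lock_top 0.52 [277.9, 118.4, 16.4, 26.0] [ 0.5091 -0.2863  0.1631]
top left_lock_top 0.77 [345.7, 267.2, 27.5, 11.9] [ 0.4824 -0.1043  0.1662]
[ 0.70875774 -0.18158792 -0.31762707]
```

View pics/s2.png

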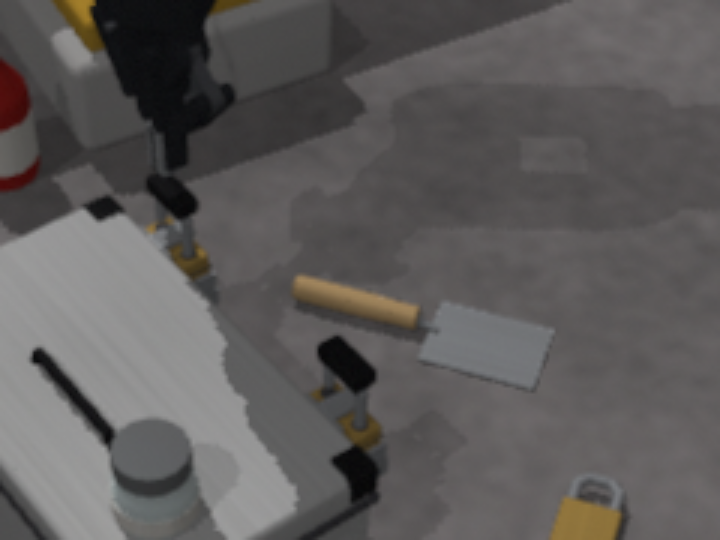

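The fingertips at (170,165) in this crop are still just above the right pad at (172,195), and the shackle is up. I'll keep going down by feel.

Request:
carry_out(rotation=[[0,0,0],[0,0,0],[0,0,0]], offset=[[0,0,0.3],[0,0,0.6],[0,0,0.6]], claw=[1,1,1])

```text
time: 4.23
eef_pos: [0.5091, -0.2941, 0.1699]
tool_rot: [-0.0, 0.997, 0.071, -0.0]
wrist_force: [0.4, 0.2, 0.9]
finger_gap: -0.003
grip_force: 0.0
```

Request:
carry_out(rotation=[[0,0,0],[0,0,0],[0,0,0]], offset=[[0,0,0.3],[0,0,0.4],[0,0,0.4]], claw=[1,1,1])

```text
time: 4.48
eef_pos: [0.5092, -0.2942, 0.1664]
tool_rot: [-0.0, 0.997, 0.071, -0.0]
wrist_force: [0.2, 0.0, 0.0]
finger_gap: -0.003
grip_force: 0.0
```

Request:
carry_out(rotation=[[0,0,0],[0,0,0],[0,0,0]], offset=[[0,0,0.2],[0,0,0.3],[0,0,0.3]], claw=[1,1,1])

```text
time: 4.73
eef_pos: [0.5092, -0.2943, 0.1635]
tool_rot: [-0.0, 0.997, 0.071, -0.0]
wrist_force: [0.8, -0.4, 0.3]
finger_gap: -0.001
grip_force: 0.0
```

```bash
python3 look.py pics/s3.png; python3 -c "
from h import *
p,d=camera('wrist');cv2.imwrite('pics/w3.png',p[:,:,::-1]);print(camera_model('wrist'))"
```

```text
scene left_lock_top 0.59 [334.8, 174.2, 18.6, 27.7] [ 0.4827 -0.0989  0.163 ]
scene right_lock_top 0.53 [278.3, 120.7, 16.2, 24.6] [ 0.5108 -0.2834  0.1607]
top left_lock_top 0.72 [347.3, 268.0, 23.2, 8.9] [ 0.4835 -0.1065  0.1661]
[-0.01065884 -0.05201174  0.27401501]
{'mtx': array([[404.40917247,   0.        , 317.75023841],
       [  0.        , 404.40917247, 242.32160051],
       [  0.        ,   0.        ,   1.        ]]), 'origin': array([ 0.5870356 , -0.28302993,  0.31354219]), 'orientation': array([ 0.11693025,  0.74639272, -0.64723189, -0.10156819])}
```

View pics/s3.png

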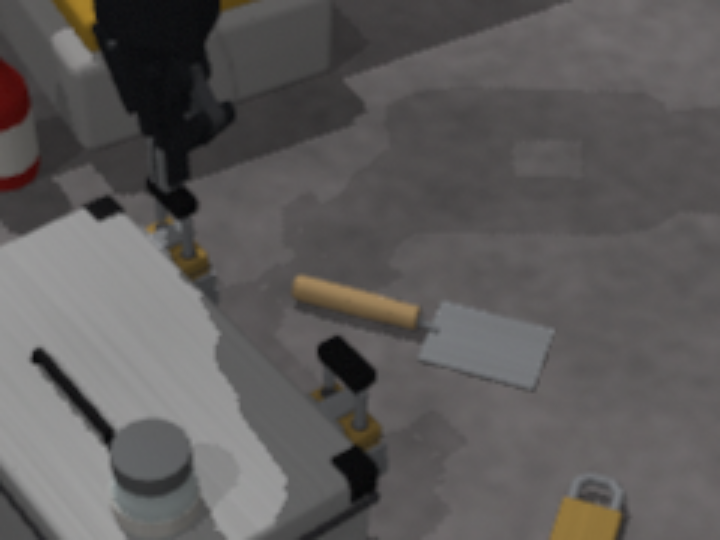

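View pics/w3.png

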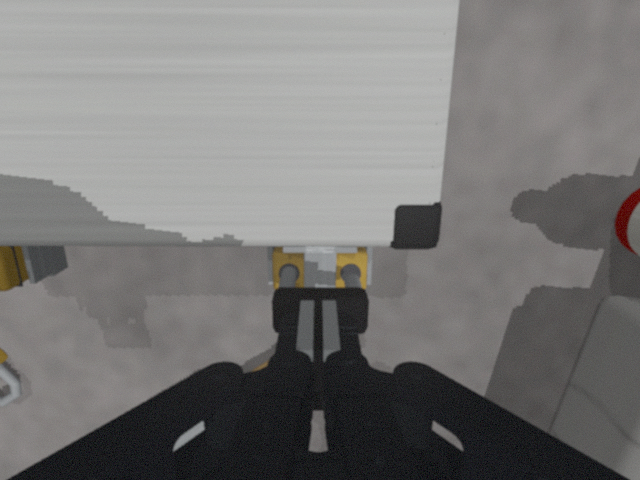

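The scene crop shows the fingertips at (175,180) now overlapping the edge of the pad. The wrist view shows the tips at (318,300) over the pad, which spans columns 273–368 and rows 288–332. I'll measure where the tips really are from depth.

Run:
```python
from h import *
p,d=camera('wrist');m=camera_model('wrist');P=cloud('wrist',d,m)
for v in range(286,345,5): print(v,[tuple((P[v,u]*1000).round(0).astype(int)) for u in(280,303,312,330,360)])
o=get_obs();r=R.from_quat(np.array(o["tool_rot"])[[1,2,3,0]]).as_matrix()
for z in(-.025,-.013,0,.012,.025):
  c=Rm(m).T@(o["eef_pos"]+r@[0,0,z]-m["origin"]);print(z,(m["mtx"]@c/c[2]).round(0)[:2],c[2].round(3))
```

```text
286 [(np.int64(509), np.int64(-277), np.int64(143)), (np.int64(500), np.int64(-288), np.int64(118)), (np.int64(504), np.int64(-292), np.int64(127)), (np.int64(505), np.int64(-301), np.int64(126)), (np.int64(513), np.int64(-314), np.int64(139))]
291 [(np.int64(515), np.int64(-277), np.int64(159)), (np.int64(516), np.int64(-287), np.int64(159)), (np.int64(517), np.int64(-291), np.int64(160)), (np.int64(517), np.int64(-298), np.int64(158)), (np.int64(520), np.int64(-310), np.int64(160))]
296 [(np.int64(514), np.int64(-278), np.int64(163)), (np.int64(516), np.int64(-287), np.int64(163)), (np.int64(516), np.int64(-291), np.int64(164)), (np.int64(517), np.int64(-298), np.int64(163)), (np.int64(519), np.int64(-310), np.int64(163))]
301 [(np.int64(513), np.int64(-278), np.int64(165)), (np.int64(519), np.int64(-287), np.int64(176)), (np.int64(520), np.int64(-290), np.int64(176)), (np.int64(521), np.int64(-297), np.int64(176)), (np.int64(517), np.int64(-310), np.int64(165))]
306 [(np.int64(511), np.int64(-278), np.int64(166)), (np.int64(519), np.int64(-287), np.int64(178)), (np.int64(520), np.
[... 1252 characters left out ...]
, (np.int64(521), np.int64(-296), np.int64(198)), (np.int64(504), np.int64(-312), np.int64(166))]
336 [(np.int64(515), np.int64(-281), np.int64(194)), (np.int64(519), np.int64(-288), np.int64(200)), (np.int64(520), np.int64(-291), np.int64(200)), (np.int64(520), np.int64(-297), np.int64(199)), (np.int64(407), np.int64(-346), np.int64(0))]
341 [(np.int64(515), np.int64(-281), np.int64(197)), (np.int64(519), np.int64(-288), np.int64(203)), (np.int64(520), np.int64(-291), np.int64(204)), (np.int64(521), np.int64(-296), np.int64(203)), (np.int64(402), np.int64(-347), np.int64(0))]
-0.025 [318. 346.] 0.143
-0.013 [318. 329.] 0.154
0 [318. 313.] 0.167
0.012 [318. 300.] 0.178
0.025 [318. 288.] 0.19
```

Depth puts the fingertips at about z 0.175, some 9 mm above the pad, and centred on it. I'll continue down.

Request:
carry_out(rotation=[[0,0,0],[0,0,0],[0,0,0],[0,0,0]], offset=[[0,0,0.4],[0,0,0.8],[0,0,1.1],[0,0,1.1]], claw=[1,1,1,1])

```text
time: 5.47
eef_pos: [0.5094, -0.2944, 0.1525]
tool_rot: [0.0, 0.997, 0.071, 0.0]
wrist_force: [1.4, -1.9, 4.5]
finger_gap: -0.004
grip_force: 2.5
```

Request:
carry_out(rotation=[[0,0,0],[0,0,0],[0,0,0]], offset=[[0,0,0.2],[0,0,0.4],[0,0,0.4]], claw=[1,1,1])

```text
time: 5.72
eef_pos: [0.5091, -0.2942, 0.1482]
tool_rot: [-0.0, 0.997, 0.071, -0.0]
wrist_force: [-0.6, -1.0, -0.5]
finger_gap: 0.001
grip_force: 0.0
```

Request:
carry_out(rotation=[[0,0,0],[0,0,0],[0,0,0]], offset=[[0,0,0.2],[0,0,0.4],[0,0,0.4]], claw=[1,1,1])

```text
time: 5.97
eef_pos: [0.5092, -0.2942, 0.1443]
tool_rot: [-0.0, 0.997, 0.071, -0.0]
wrist_force: [-0.5, -1.1, 2.4]
finger_gap: -0.004
grip_force: 1.2
```

```bash
cat > tip.py <<'E'
from h import *
p,d=camera('wrist');P=cloud('wrist',d,camera_model('wrist'))
for v in range(286,335,4): print(v,[(P[v,u]*1000).round(0).astype(int).tolist() for u in(282,303,330,358)])
E
python3 tip.py
```

```text
286 [[509, -277, 124], [512, -287, 126], [514, -299, 127], [514, -312, 123]]
290 [[509, -278, 128], [510, -287, 126], [511, -299, 125], [514, -312, 128]]
294 [[515, -279, 144], [516, -287, 143], [518, -298, 144], [519, -309, 143]]
298 [[515, -279, 146], [515, -287, 146], [518, -298, 148], [519, -309, 147]]
302 [[514, -279, 149], [519, -287, 157], [521, -297, 157], [519, -309, 150]]
306 [[513, -279, 151], [519, -287, 160], [521, -297, 160], [518, -309, 152]]
310 [[512, -280, 151], [520, -287, 164], [521, -297, 164], [517, -309, 152]]
314 [[510, -280, 152], [519, -287, 167], [521, -297, 167], [515, -309, 153]]
318 [[514, -280, 161], [520, -287, 171], [521, -297, 169], [513, -310, 152]]
322 [[514, -280, 164], [519, -288, 172], [521, -297, 172], [511, -310, 152]]
326 [[514, -281, 167], [520, -288, 175], [521, -297, 175], [509, -310, 151]]
330 [[515, -281, 172], [520, -288, 178], [521, -296, 178], [507, -311, 151]]
334 [[515, -281, 173], [519, -288, 179], [521, -296, 180], [506, -311, 152]]
```

The pad is now at z≈0.152, about 14 mm down. I'll push slightly more and then lift.

Request:
carry_out(rotation=[[0,0,0],[0,0,0],[0,0,0]], offset=[[0,0,0.15],[0,0,0.15],[0,0,0.15]], claw=[1,1,1])

```text
time: 6.27
eef_pos: [0.5093, -0.2943, 0.1433]
tool_rot: [-0.0, 0.997, 0.071, -0.0]
wrist_force: [-0.4, 0.6, 2.6]
finger_gap: 0.0
grip_force: 1.3
```

Request:
carry_out(rotation=[[0,0,0],[0,0,0],[0,0,0],[0,0,0]], offset=[[0,0,-2],[0,0,-5],[0,0,-6],[0,0,-6]], claw=[1,1,1,1])

```text
time: 6.6
eef_pos: [0.5101, -0.2948, 0.2064]
tool_rot: [0.001, 0.997, 0.071, 0.002]
wrist_force: [0.1, 0.3, 0.3]
finger_gap: 0.002
grip_force: 0.0
```

```bash
cat > chk.py <<'E'
from h import *
p,d=camera('wrist');P=cloud('wrist',d,camera_model('wrist'))
for t in("right_lock_top","left_lock_top"):
  for r in cut_out(t,'wrist'):
    k=r["pixels"]&(d>0)&(P[...,2]>.14);q=P[k]
    if len(q):
        zt=np.percentile(q[:,2],90);q=q[q[:,2]>zt-.006];print(t,round(r["confidence"],2),r["bbox"],q.mean(0).round(4),np.median(q[:,2]).round(4),cv2.minAreaRect(q[:,:2].astype(np.float32)*1000))
E
python3 chk.py
```

```text
right_lock_top 0.65 [281.8, 242.7, 72.0, 41.3] [ 0.5089 -0.2944  0.151 ] 0.1512 ((508.1039733886719, -294.4801330566406), (18.259191513061523, 39.8582649230957), 8.618036270141602)
right_lock_top 0.19 [0.1, 247.9, 34.8, 35.9] [ 0.4839 -0.1251  0.1474] 0.1471 ((482.5180969238281, -125.28813171386719), (11.750048637390137, 5.374814033508301), 16.735759735107422)
left_lock_top 0.85 [0.0, 247.3, 33.9, 36.7] [ 0.4839 -0.1251  0.1475] 0.1472 ((482.3239440917969, -125.34652709960938), (12.155523300170898, 5.374814033508301), 16.735759735107422)
```

The right lock is latched: released, its pad stays at 0.151. Next is the left lock, 190 mm along −tool y.

Request:
carry_out(rotation=[[0,0,0],[0,0,0],[0,0,0],[0,0,0],[0,0,0],[0,0,0],[0,0,0],[0,0,0],[0,0,0]], offset=[[0,-4,-2],[0,-8,-2],[0,-12,-2],[0,-16,-2],[0,-19,-2],[0,-19,-2],[0,-19,-2],[0,-19,-2],[0,-19,-2]], claw=[1,1,1,1,1,1,1,1,1])

```text
time: 7.5
eef_pos: [0.4822, -0.107, 0.2226]
tool_rot: [-0.0, 0.997, 0.071, -0.001]
wrist_force: [-0.6, -0.0, -0.7]
finger_gap: -0.0
grip_force: 0.0
```

```bash
python3 chk.py
```

```text
right_lock_top 0.61 [578.8, 235.8, 59.3, 36.7] [ 0.5071 -0.2813  0.1526] 0.1531 ((506.82794189453125, -283.52130126953125), (18.37397575378418, 18.724454879760742), 8.100513458251953)
```

Request:
carry_out(rotation=[[0,0,0],[0,0,0],[0,0,0],[0,0,0]], offset=[[0,0,3],[0,0,5],[0,0,6.4],[0,0,6.4]], claw=[1,1,1,1])

```text
time: 7.98
eef_pos: [0.4813, -0.1064, 0.1564]
tool_rot: [-0.001, 0.997, 0.071, -0.002]
wrist_force: [-1.6, 0.3, 1.0]
finger_gap: 0.003
grip_force: 0.5
```

```bash
python3 tip.py
```

```text
286 [[484, -90, 142], [479, -99, 129], [482, -112, 130], [488, -124, 141]]
290 [[489, -90, 157], [490, -99, 156], [492, -110, 157], [493, -121, 156]]
294 [[489, -91, 160], [490, -99, 159], [492, -110, 160], [493, -121, 160]]
298 [[489, -91, 163], [490, -99, 163], [491, -110, 163], [493, -121, 164]]
302 [[488, -91, 165], [492, -99, 171], [494, -109, 172], [492, -121, 164]]
306 [[486, -92, 166], [492, -99, 174], [493, -109, 174], [490, -121, 165]]
310 [[485, -92, 166], [491, -100, 176], [493, -109, 176], [489, -121, 165]]
314 [[483, -92, 165], [492, -100, 180], [493, -109, 181], [487, -122, 165]]
318 [[487, -92, 177], [493, -100, 184], [493, -109, 182], [485, -122, 165]]
322 [[487, -93, 179], [492, -100, 186], [493, -109, 185], [484, -122, 166]]
326 [[487, -93, 182], [492, -100, 188], [493, -109, 189], [482, -122, 166]]
330 [[487, -93, 185], [493, -100, 193], [493, -109, 191], [481, -122, 167]]
334 [[487, -93, 186], [492, -100, 194], [493, -109, 194], [478, -123, 165]]
```

The tips are centred over the left pad and just touching it, so I'll press 14 mm, lift and check.

Request:
carry_out(rotation=[[0,0,0],[0,0,0],[0,0,0],[0,0,0],[0,0,0],[0,0,0],[0,0,0]], offset=[[0,0,0.3],[0,0,0.6],[0,0,0.9],[0,0,1.2],[0,0,1.4],[0,0,1.4],[0,0,1.4]], claw=[1,1,1,1,1,1,1])

```text
time: 8.62
eef_pos: [0.4825, -0.1063, 0.1457]
tool_rot: [0.0, 0.997, 0.071, 0.0]
wrist_force: [1.4, -0.3, 1.6]
finger_gap: 0.003
grip_force: 0.7
```

Request:
carry_out(rotation=[[0,0,0],[0,0,0],[0,0,0],[0,0,0],[0,0,0]], offset=[[0,0,-2],[0,0,-5],[0,0,-8],[0,0,-8],[0,0,-8]], claw=[1,1,1,1,1])

```text
time: 9.03
eef_pos: [0.4828, -0.1063, 0.227]
tool_rot: [0.0, 0.997, 0.071, 0.001]
wrist_force: [-0.8, -0.4, -0.9]
finger_gap: 0.001
grip_force: 0.0
```

```bash
python3 chk.py; python3 look.py pics/s4.png
```

```text
right_lock_top 0.78 [574.9, 236.2, 63.1, 34.6] [ 0.5069 -0.2825  0.1509] 0.1514 ((506.7450256347656, -284.1467590332031), (17.274290084838867, 20.788110733032227), 8.66975212097168)
right_lock_top 0.23 [214.0, 0.0, 425.8, 273.1] [ 0.4912 -0.1696  0.1509] 0.1512 ((506.5018310546875, -159.08859252929688), (258.62261962890625, 117.29438018798828), 68.36512756347656)
left_lock_top 0.74 [285.1, 234.4, 70.8, 34.3] [ 0.4824 -0.1065  0.1509] 0.1512 ((481.7566223144531, -106.53414916992188), (17.277795791625977, 40.010169982910156), 7.9449543952941895)
scene left_lock_top 0.56 [338.7, 177.0, 13.5, 23.5] [ 0.4842 -0.1004  0.1515]
scene right_lock_top 0.67 [280.0, 121.6, 14.8, 27.6] [ 0.508  -0.2876  0.1511]
top right_lock_top 0.57 [451.9, 249.4, 26.0, 18.9] [ 0.5095 -0.2922  0.1544]
[-0.46732063  0.12455754 -0.33851248]
```

View pics/s4.png

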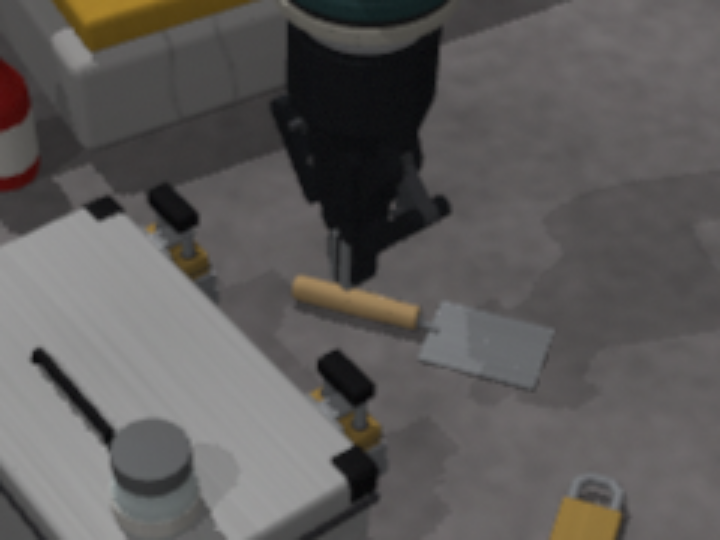

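Both shackles are down at z≈0.151: the left pad shows at (345,377) and the right at (172,207) in the crop. The tool hangs free and the kit lock was never approached.

```bash
python3 -c "
from workcell import *
print(hand_in())"
```

```text
the job is handed in; nothing more can be done
None
```

Both padlocks on the big chest are latched: released, each pad stays about 14 mm below where it started. The small box's lock was never approached, and the job was handed in with the arm clear at about 9 s on the robot's clock; `hand_in` returned no verdict.

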